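# Spring-punch the rivet mark through the strap

### The job

Take the spring punch (the steel tool with the wide collar) out of the wooden rack and mark the steel plate through the one open rivet hole of the strap: with the punch upright and its point through the hole on the plate, press straight down until its spring trips with a snap and the brass pin pops out of its cap. Stop pressing as soon as it has tripped, do not ram it to the end of its travel and do not press it down on the strap itself. Then put the punch back upright in the rack hole it came from, collar down on the wood, let go, and leave everything else where it is.

Things in the scene. Friction and masses are not known exactly. Their poses are not given: they have to be found in the camera images.
- punch: Spring punch, bare steel, 0.2 to 0.35 kg, standing point down in one of the three rack holes (which one varies). Origin: centre of its collar's underside, which rests on the rack's top; z runs up its axis. Collar 30 mm across, z 0 to 6 mm; round grip barrel 20 mm across, z 6 to 58; dark cap 23 mm across, z 58 to 66. Below the collar a nose 16 mm across to z = -45, its last 7 mm tapering to 12 mm.
- punch_nose (a point): Middle of the lower end of the punch's nose (45 mm below its origin). From it stands the sprung point, a round pin 5 mm across, coned to 2 mm over its last 3 mm. It stands out 24 mm on average, but is screwed in or out by up to 7 mm (17 to 31 mm); this differs from run to run and is not measured.
- indicator (a joint): Brass pin 9 mm across in the punch's cap: 0 = 1.5 mm proud of the cap, not tripped; 0.006 m = 6 mm higher, tripped, stays. Pressing drives the point into the nose: 3 N at the start of its travel, 4 N at 4 mm, then a steep rise to about 12 N; there it gives way and trips, 6 to 6.5 mm from first touch, leaving about 5 N. At 8 mm the point stops solid; over 18 N on the plate is ramming. It trips once; the point springs back out.
- rack: Fixed wooden rack, 60 x 190 mm, 85 mm high: a 30 mm thick top board on two end cheeks. Origin: centre of its underside; y runs along the three upright through holes, at y = -65, 0 and 65 mm, 19 mm across with 2 mm chamfers (the punch's nose has 1.5 mm to spare all round). Other tools stand in the other two holes and rise at most 56 mm above the board.
- open_hole (a point): Middle of the mouth of the strap's one open rivet hole, on the strap's top surface (the other two places have domed rivet heads). The hole is 8 mm across, 11 mm at its chamfered mouth, and goes straight through the 6 mm thick strap: the plate lies 6 mm below this point.
- strap: Fixed flat steel strap 30 x 160 x 6 mm lying on the plate. Origin: centre of its underside; y runs along it. Domed rivet heads 16 mm across, 5 mm high at y = 0 and -55 mm, the open hole at y = +55 mm; plain flat surface between, for example at y = 30 mm. More than 15 N from the punch would scar it.
- plate: Fixed dark steel plate 130 x 210 mm, 5 mm thick, on a wooden bench block. Origin: centre of the block's underside on the table; the plate's top is 40 mm above it.
- drift: Plain round steel drift in the rack, head 25 mm across and 50 mm high, no collar; a bystander.
- awl: Awl in the rack, pear-shaped dark wooden handle 56 mm high, 32 mm across; a bystander.
- helmet: Loose steel helmet nearer the robot's base (a second one stands farther off), 220 mm across, 205 mm high, on the table; origin at the middle of its rim plane; a bystander.
- hammer: Hammer lying on the table; a bystander.
- oil_can: Small grey can, 60 mm across, 110 mm high; a bystander.
- pliers: Pliers lying on the table, about 150 mm long; a bystander.
Things that resemble listed ones, but are neither listed nor needed, are in the scene too. What is shaped like the punch but blue is not meant.

How it is judged (in metres and radians):
On the way, in this order (a step that is already met when the one before it is completed fails the run):
1. the punch is held upright over the open hole and presses on the plate through it (more than 6 N) (contact force between punch and plate above 6 N and angle between punch's own z axis and vertical below 0.12 rad and horizontal distance between punch_nose and open_hole below 0.005 m), for 0.02 s.
2. the punch trips there: the indicator pin pops up while the punch still stands upright in the hole (value of joint indicator above 0.004 m and angle between punch's own z axis and vertical below 0.12 rad and horizontal distance between punch_nose and open_hole below 0.005 m and contact force between punch and plate above 1 N), for 0.02 s.
At the end, for the whole second after the job is handed in: The indicator pin is up (more than 4 mm), and the punch stands at rest, upright within 0.08 rad, in the rack hole it came from, its collar within 8 mm of where it was at the start; the other things have not been moved (value of joint indicator above 0.004 m and distance of punch from where it was at the start of the episode below 0.008 m and angle between punch's own z axis and vertical below 0.08 rad and linear speed of punch below 0.02 m/s); the robot touches nothing.
It fails at once if the punch is rammed on the plate: more than 18 N (contact force between punch and plate above 18 N).
It fails at once if the punch is pressed on the strap with more than 15 N (contact force between punch and strap above 15 N).
It fails at once if another thing is moved (the rack's other tools by 15 mm, the rest by 20 mm) (distance of any of drift, awl from where it was at the start of the episode above 0.015 m or distance of any of helmet, hammer, oil_can, pliers from where it was at the start of the episode above 0.02 m).
It also fails if it takes over 51 s, if anything falls off the work surface, if the arm or the gripper's body presses on something with over 40 N, if the wrist force passes 120 N, or if a joint passes its speed limit or range.

### The arm

A 6-joint arm with a two-finger parallel gripper is mounted at the origin on the work surface. World frame = base frame: x ahead of the robot, y to its left, z up, the work surface at z = 0. Lengths are in m, angles in degrees, forces in N, time in s.
With the tool pointing down it reaches from about 0.35 to 0.875 m from the base axis. Payload 4.2 kg.
Tool frame: the origin (TCP) lies midway between the tips of the shut fingers; the grasp point (between the pads) lies 19 mm behind it; y points along the fingers, z is the direction in which the jaws open and shut, and the axes are right-handed (so a half turn about y gives the same grasp; the last joint's range is limited). The gripper opens to 87 mm and grips with 3 to 60 N. Pads are 19 mm wide; open, the fingers measure 117 mm over their backs; the gripper's body (75 mm by 190 mm) begins 51 mm behind the grasp point.
Start: joints at [91.364, 22.042, 0.453, 0, -68.411, -14.817], TCP at [0.145, 0.608, 0.223] pointing down, gripper open.
Joint ranges: [-179.83, 179.83], [-69.29, 118.12], [-61.27, 80.66], [-181.25, 117.63], [-171.15, -9.14], [-177.46, 177.46]. Speed limits (degrees/s): [159.86, 159.86, 180, 180, 180, 180].

### API

Orientations are given as [roll, pitch, yaw] about the fixed x, y, z axes, in that order (R = Rz(yaw) Ry(pitch) Rx(roll)).
In Python, from workcell import env gives the robot as it stands. The module is installed in compiled form; this text tells all that it offers. Calls block until the motion is done:
- env.goto(position, orientation): joint-space move of the TCP to a pose.
- env.move_straight(position, rotation=None, rate=0.15, force_limit=None): straight line of the TCP; rotation=None keeps the orientation; rate is the mean speed in m/s. With force_limit (N) it stops when the force on the tool has changed by that much, and returns True; else False.
- env.set_joints(angles): joint-space move.
- env.gripper_to(opening, grasp_force=None): opening from 0.0 (shut) to 1.0 (fully open); grasp_force is the grip in N (None keeps the last); returns when the fingers have stopped.
- env.dwell(seconds).
- env.inverse_kinematics(position, orientation): joint angles nearest the present ones, or None.
- env.read_state(): the state.
- env.grab_frame(name): name is "scene" or "top" or "wrist"; returns a dict with "image" (480x640x3 uint8, blue, green, red), "fx", "fy", "cx", "cy" (pixels), "position" and "orientation" of the camera in the world. Camera axes: x right, y up, looking along -z (the intrinsics and any distortion apply to the point x, -y, -z); pixel columns grow to the right and rows downward; lengths in m; the calibration is good to about 2 mm. A picture is of the moment at which its call begins. There is no depth.
A pose or a line that the arm cannot do raises env.Unreachable and nothing moves.
- env.close_job(): hands the job in, once; it reports no verdict.
Trained networks look in a picture, given as the dict that the camera call returned (one of the last four; its "shot" number tells which), for a name from the list of things; names that differ only in an ending like _2 or _b are one class to them, and where a whole thing is asked for, a point or a joint stands for the part that bears it (a point fixed in the world has none). Each returns a list of dicts, best first, with "score" (0 to 1); they miss things now and then, are a little off and sometimes report something else, mostly with a low value. They report only what shows in the picture. A call takes as long as a camera call. They do not tell look-alikes from the thing itself.
- env.search_frame(picture, thing): "xyz" ([x, y, z] in m, in world coordinates, good to about 4 mm: the middle of the surface that is visible of it).
- env.trace(picture, thing): "mask" (480x640 bool, what is visible of it).
The state is a dict: "clock": time; "joint_positions": joint angles; "qvel": joint speeds; "joint_torque": joint torques, N m; "position": TCP position; "tool_rot": TCP orientation; "force": force on the tool from outside, world axes, zero at the start; "wrist_torque": the same for the moment, N m; "opening": opening from 0.0 (shut) to 1.0 (fully open).
Only numpy, scipy, OpenCV 4.12 (cv2) and the standard library are available. Lean on these libraries where they do the work, as an engineer would, in place of code of your own. Each camera call takes 0.05 s, during which the arm holds its last target.

## Working session

There is one attempt and no reset: what is moved stays moved. The work goes in short steps, each a Python script; the robot and the scene stay as the last script left them, time stands still between calls to the robot, and variables do not carry over. Pictures are saved under pics/ and viewed, and the job is handed in when it is done.

```bash
mkdir -p pics; ls; python3 - <<'E'
from workcell import env
import cv2
s=env.read_state();print({k:s[k] for k in('clock','position','tool_rot','force','opening')})
for n in("scene","top","wrist"):
    f=env.grab_frame(n);cv2.imwrite(f"pics/a_{n}.png",f["image"])
    print(n,f["fx"],f["fy"],f["cx"],f["cy"],f["position"],f["orientation"],[k for k in f if k!='image'],f.get('distortion'))
    for t in("punch","rack","strap","plate","open_hole","drift","awl"):
        print(t,[(round(r["score"],2),[round(v,3) for v in r["xyz"]]) for r in env.search_frame(f,t)])
print(env.read_state()["clock"])
E
```

```text
pics
{'clock': 0.0, 'position': array([0.14522269, 0.60727151, 0.22144805]), 'tool_rot': array([-8.98750564e+01,  2.27020992e-03,  1.66536943e+02]), 'force': array([-0.38002369,  0.00818531, -0.03188549]), 'opening': 1.0018404705695163}
scene 471.1959585486666 471.1959585486666 321.1879217122962 232.05532627931177 [1.06590036 0.67526725 0.87453862] [ 46.60952332   0.52772381 143.17279639] ['fx', 'fy', 'cx', 'cy', 'position', 'orientation', 'shot'] None
punch [(0.93, [0.374, 0.413, 0.022]), (0.8, [0.369, 0.194, 0.018]), (0.48, [0.519, 0.158, 0.12])]
rack [(0.98, [0.539, 0.254, 0.086])]
strap [(0.62, [0.562, -0.124, 0.048])]
plate [(0.95, [0.563, -0.106, 0.04])]
open_hole [(0.75, [0.562, -0.123, 0.045])]
drift [(0.5, [0.531, 0.223, 0.119])]
awl [(0.65, [0.553, 0.286, 0.131])]
top 477.4185416788543 477.4185416788543 320.0820279885916 233.8787502366022 [ 0.29197346 -0.02152679  1.59446798] [ 11.32299972  -0.39134459 -88.58217526] ['fx', 'fy', 'cx', 'cy', 'position', 'orientation', 'shot'] None
punch [(0.46, [0.37, 0.181, 0.02])]
rack [(0.72, [0.519, 0.203, 0.084]), (0.66, [0.743, -0.093, 0.024])]
strap [(0.59, [0.565, -0.136, 0.044])]
plate [(0.8, [0.546, -0.122, 0.043])]
open_hole [(0.62, [0.558, -0.139, 0.05])]
drift []
awl [(0.61, [0.536, 0.271, 0.137])]
wrist 369.02643699427233 369.02643699427233 312.26590887557813 230.88092176601222 [0.22010872 0.58965951 0.38489752] [-1.62003764e+01  3.36579937e-02 -1.03416273e+02] ['fx', 'fy', 'cx', 'cy', 'position', 'orientation', 'shot'] None
punch []
rack []
strap []
plate []
open_hole []
drift []
awl []
1.2
```

View pics/a_scene.png

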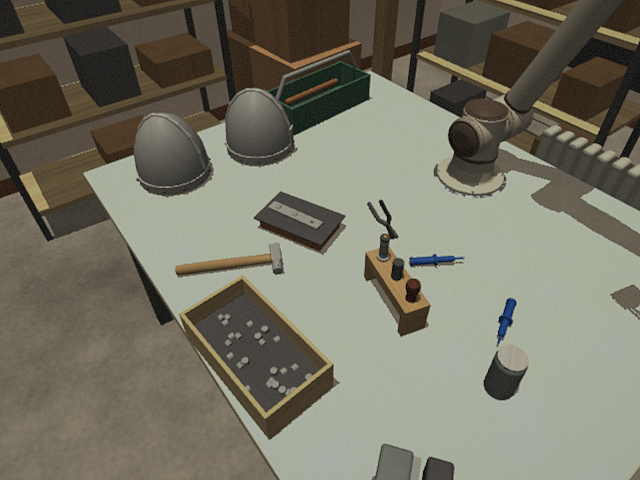

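View pics/a_top.png

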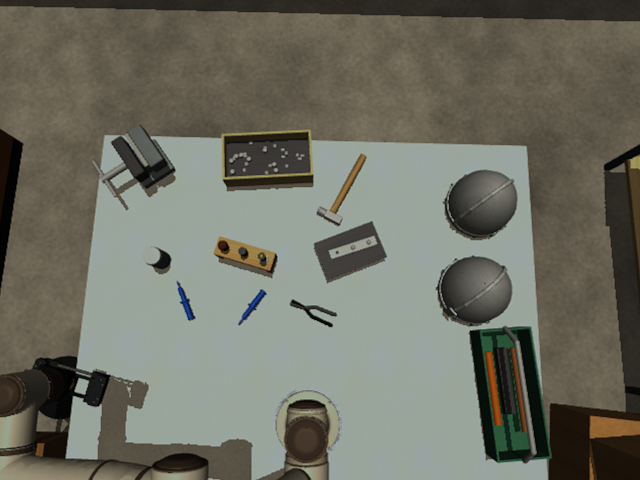

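View pics/a_wrist.png

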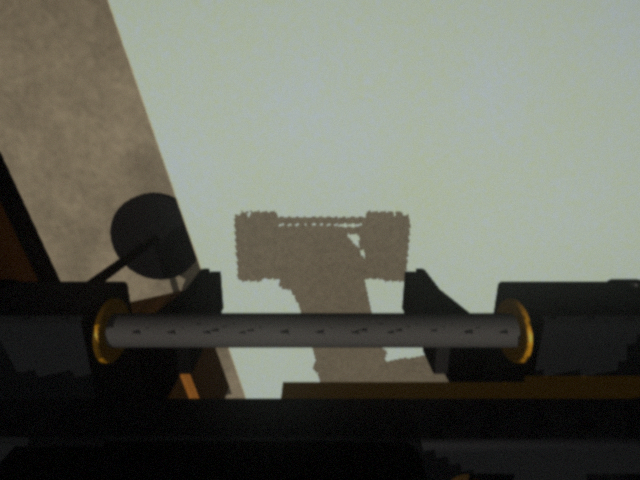

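```bash
python3 - <<'E'
from workcell import env
import numpy as np
for y in(-104,76):
  for p in([.52,.16,.26],[.52,.16,.13],[.56,-.1,.16],[.56,-.1,.3]):
    q=env.inverse_kinematics(p,[-90,0,y]);print(y,p,None if q is None else np.round(q,0))
import cv2
y=-104 if 0 else 76
env.goto([.52,.20,.30],[-90,0,y])
f=env.grab_frame("wrist");cv2.imwrite("pics/b.png",f["image"]);print(f["position"],f["orientation"],env.read_state()["clock"])
for t in("punch","rack","drift","awl"):
    print(t,[(round(r["score"],2),np.round(r["xyz"],3)) for r in env.search_frame(f,t)])
E
```

```text
-104 [0.52, 0.16, 0.26] [ 34.  13.  -7.   0. -70. 132.]
-104 [0.52, 0.16, 0.13] [ 34.  19. -18.   0. -52. 132.]
-104 [0.56, -0.1, 0.16] [  6.  20. -13.   0. -58. 160.]
-104 [0.56, -0.1, 0.3] [  6.  14.  -0.   0. -76. 160.]
76 [0.52, 0.16, 0.26] [ 34.  13.  -7.   0. -70. -48.]
76 [0.52, 0.16, 0.13] [ 34.  19. -18.  -0. -52. -48.]
76 [0.56, -0.1, 0.16] [  6.  20. -13.   0. -58. -20.]
76 [0.56, -0.1, 0.3] [  6.  14.  -0.   0. -76. -20.]
[0.50172344 0.12612817 0.46208229] [-1.62189523e+01 -2.19118307e-02  1.66113757e+02] 3.2667
punch [(0.82, array([0.51 , 0.15 , 0.157])), (0.73, array([0.37 , 0.183, 0.022])), (0.63, array([0.338, 0.39 , 0.02 ]))]
rack [(0.6, array([0.52 , 0.2  , 0.086])), (0.52, array([0.522, 0.21 , 0.135]))]
drift [(0.69, array([0.519, 0.212, 0.134]))]
awl [(0.88, array([0.54 , 0.269, 0.136]))]
```

View pics/b.png

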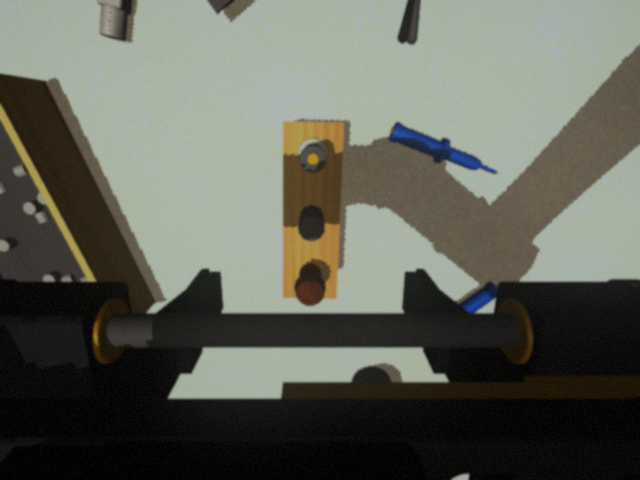

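```bash
cat > h.py <<'E'
from workcell import env
import numpy as np, cv2
from scipy.spatial.transform import Rotation as R
def proj(f,P):
    c=R.from_euler('xyz',f["orientation"],degrees=True).inv().apply(np.atleast_2d(P)-f["position"])
    return np.c_[f["cx"]+f["fx"]*c[:,0]/-c[:,2], f["cy"]+f["fy"]*-c[:,1]/-c[:,2]]
def back(f,uv,z):
    uv=np.atleast_2d(np.float64(uv))
    d=np.c_[(uv[:,0]-f["cx"])/f["fx"],-(uv[:,1]-f["cy"])/f["fy"],-np.ones(len(uv))]
    d=R.from_euler('xyz',f["orientation"],degrees=True).apply(d)
    return f["position"]+d*((z-f["position"][2])/d[:,2])[:,None]
def crop(im,x0,x1,y0,y1,s,name): cv2.imwrite(name,cv2.resize(im[y0:y1,x0:x1],None,fx=s,fy=s,interpolation=cv2.INTER_CUBIC))
E
python3 - <<'E'
from h import *
env.goto([.55,-.04,.26],[-90,0,76])
f=env.grab_frame("wrist");cv2.imwrite("pics/c.png",f["image"]);print(f["position"],f["orientation"],env.read_state()["clock"])
np.save("c.npy",f,allow_pickle=True)
for t in("strap","plate","open_hole","pliers","hammer"):
    print(t,[(round(r["score"],2),np.round(r["xyz"],3)) for r in env.search_frame(f,t)])
b=dict(fx=f["fx"],fy=f["fy"],cx=f["cx"],cy=f["cy"],position=np.array([0.50172344,0.12612817,0.46208229]),orientation=[-1.62189523e+01,-2.19118307e-02,1.66113757e+02])
print(back(b,[313,159],.1525), back(b,[[284,122],[283.5,297],[337,297]],.085))
im=cv2.imread("pics/b.png");crop(im,270,370,110,210,6,"pics/b1.png")
r=env.trace(f,"strap")[0]; m=r["mask"];print(r["score"],m.sum(),cv2.minAreaRect(np.argwhere(m)[:,::-1].astype(np.float32)))
E
```

```text
[ 0.53204298 -0.11401871  0.42261177] [-1.62535249e+01  3.95647956e-02  1.66067854e+02] 4.4833
strap [(0.93, array([ 0.562, -0.138,  0.05 ]))]
plate [(0.88, array([ 0.546, -0.128,  0.041]))]
open_hole [(0.6, array([ 0.562, -0.139,  0.045]))]
pliers [(0.66, array([ 0.352, -0.02 ,  0.012]))]
hammer [(0.33, array([ 0.56 , -0.141,  0.047]))]
[[0.50777649 0.15363505 0.1525    ]] [[0.52812858 0.1181109  0.085     ]
 [0.57781062 0.29993746 0.085     ]
 [0.5195048  0.31436357 0.085     ]]
0.56 5553 ((278.1637878417969, 106.06631469726562), (174.41558837890625, 34.082725524902344), 56.15994644165039)
```

View pics/c.png

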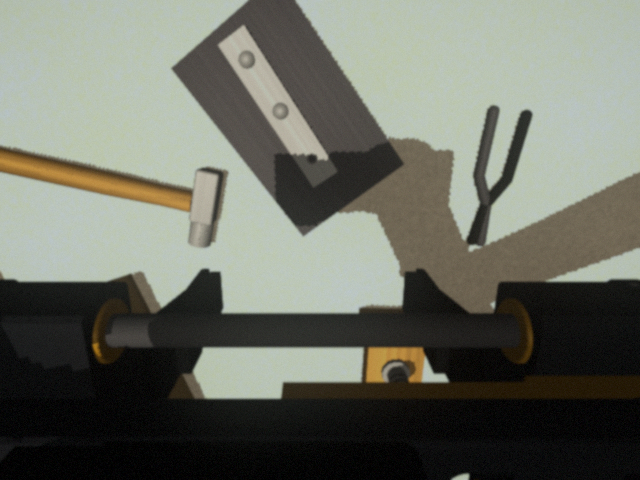

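View pics/b1.png

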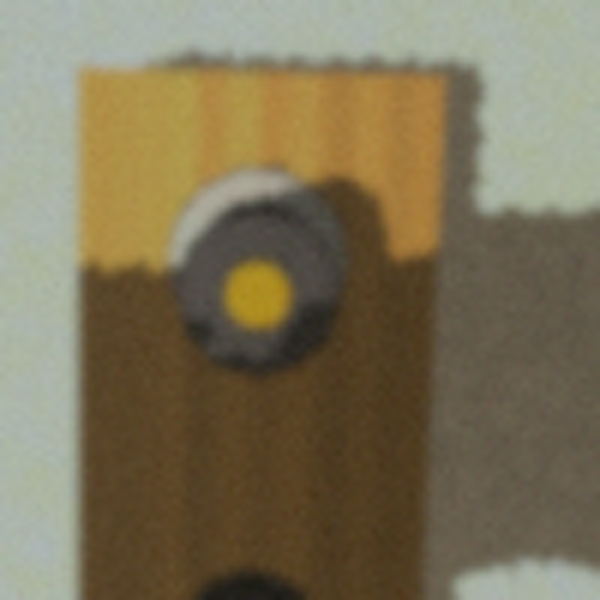

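```bash
python3 - <<'E'
from h import *
f=np.load("c.npy",allow_pickle=True).item()
print(back(f,[312,159],.046),back(f,[[281,110],[247,60]],.048))
yaw=74.7
tx=np.array([np.cos(np.radians(yaw)),np.sin(np.radians(yaw)),0])
env.goto(np.array([.5075,.1542,.20])+.045*tx,[-90,0,yaw])
f=env.grab_frame("wrist");np.save("d.npy",f,allow_pickle=True);cv2.imwrite("pics/d.png",f["image"]);print(f["position"],f["orientation"],env.read_state()["clock"])
print(proj(f,[[.5075,.1542,.1525],[.5075,.1542,.091]]))
im=f["image"];hsv=cv2.cvtColor(im,cv2.COLOR_BGR2HSV)
print([(np.round(r["xyz"],3),round(r["score"],2)) for r in env.search_frame(f,"punch")])
E
```

```text
[[ 0.54085708 -0.08067915  0.046     ]] [[ 0.55861996 -0.1333054   0.048     ]
 [ 0.57768365 -0.18367369  0.048     ]]
[0.49972267 0.12292024 0.36271059] [-1.62355642e+01  2.71240875e-02  1.64719568e+02] 5.8083
[[313.73740879 182.16396817]
 [313.45527161 169.31156667]]
[(array([0.509, 0.149, 0.157]), 0.98), (array([0.372, 0.182, 0.019]), 0.93)]
```

View pics/d.png

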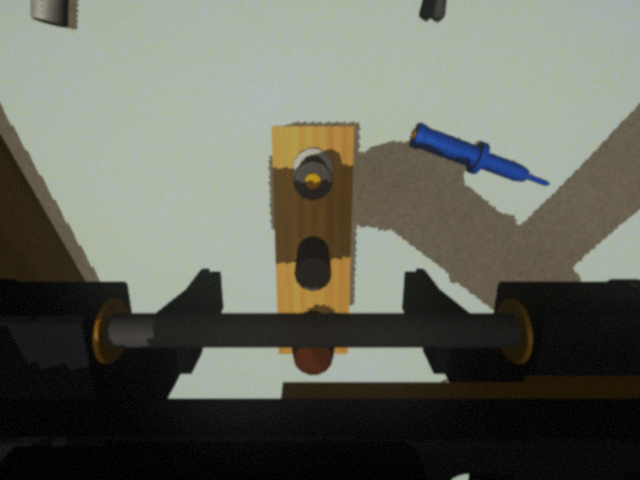

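```bash
python3 - <<'E'
from h import *
yaw=74.7
p=[.5075,.1538]
env.goto([*p,.19],[-90,0,yaw])
print(env.move_straight([*p,.101],rate=.1,force_limit=8), env.read_state()["position"],env.read_state()["force"])
env.gripper_to(0.1,grasp_force=50)
s=env.read_state();print(s["opening"],s["position"],s["force"],s["wrist_torque"],s["clock"])
f=env.grab_frame("scene");crop(f["image"],340,460,180,300,6,"pics/e.png")
f=env.grab_frame("wrist");cv2.imwrite("pics/ew.png",f["image"])
E
```

```text
False [0.50804517 0.15416684 0.10160555] [-0.32706531 -0.02525487 -0.04871001]
0.23673791938622094 [0.50753057 0.15379389 0.10098948] [-0.39228401  0.90301044  0.24520626] [ 0.04848092 -0.12628099  0.02611175] 8.3083
```

View pics/e.png

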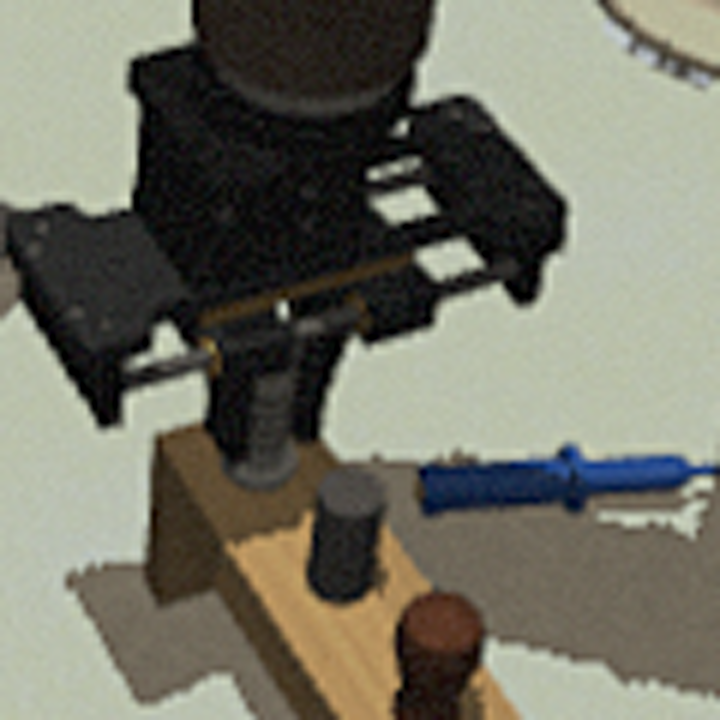

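View pics/ew.png

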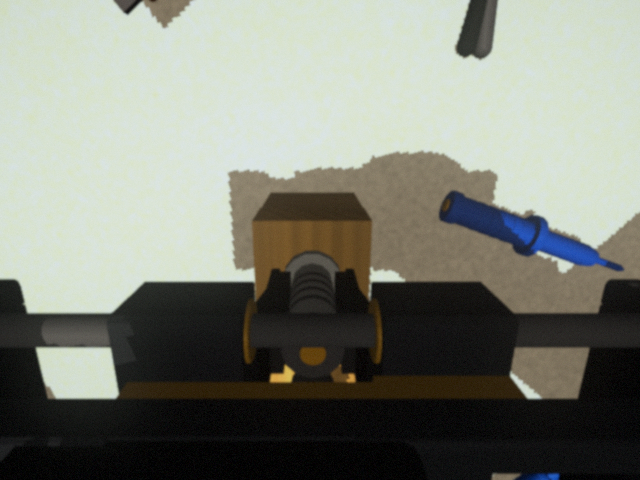

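```bash
python3 - <<'E'
from h import *
yaw=74.7
env.move_straight([.50753,.15379,.245],rate=.12)
s=env.read_state();print("lift F",s["force"],s["opening"])
env.goto([.5409,-.0807,.21],[-90,0,yaw])
env.move_straight([.5409,-.0807,.150],rate=.1)
env.dwell(.2)
s=env.read_state();print(s["position"],s["tool_rot"],s["force"],s["clock"],s["opening"])
f=env.grab_frame("wrist");np.save("g.npy",f,allow_pickle=True);cv2.imwrite("pics/g.png",f["image"]);crop(f["image"],230,390,160,280,5,"pics/g1.png")
print(proj(f,[[.5409,-.0807,.046],[.5409,-.0807,.065],[.5409,-.0807,.089]]))
f=env.grab_frame("scene");crop(f["image"],220,360,140,260,6,"pics/gs.png")
E
```

```text
lift F [-0.5159197  -0.6474891  -2.71029071] 0.2356905518115037
[ 0.54139207 -0.08064222  0.1508246 ] [-9.00933484e+01 -3.35665747e-02  7.47064111e+01] [-0.0602399   0.68335995 -3.15463903] 11.6583 0.24061392476140736
[[313.52684082 229.33670793]
 [313.57425963 236.78995667]
 [313.64460729 247.84714559]]
```

View pics/g1.png

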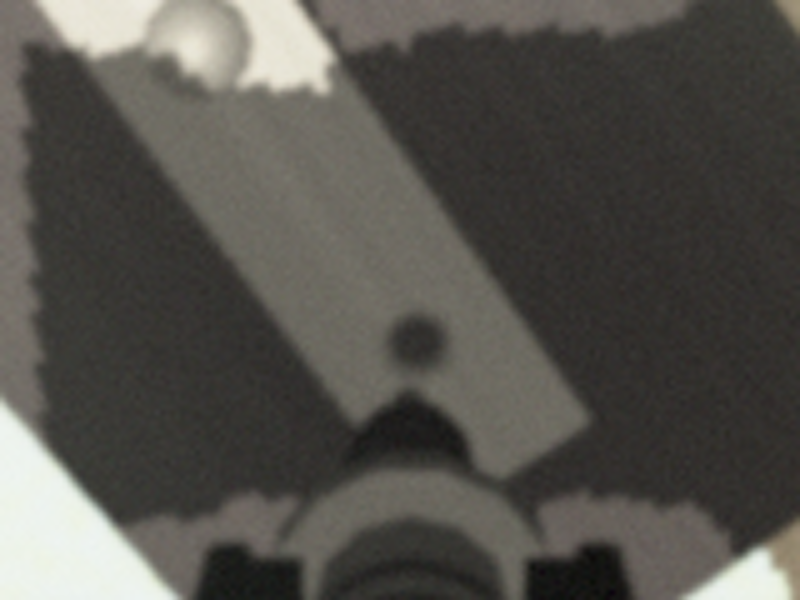

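View pics/gs.png

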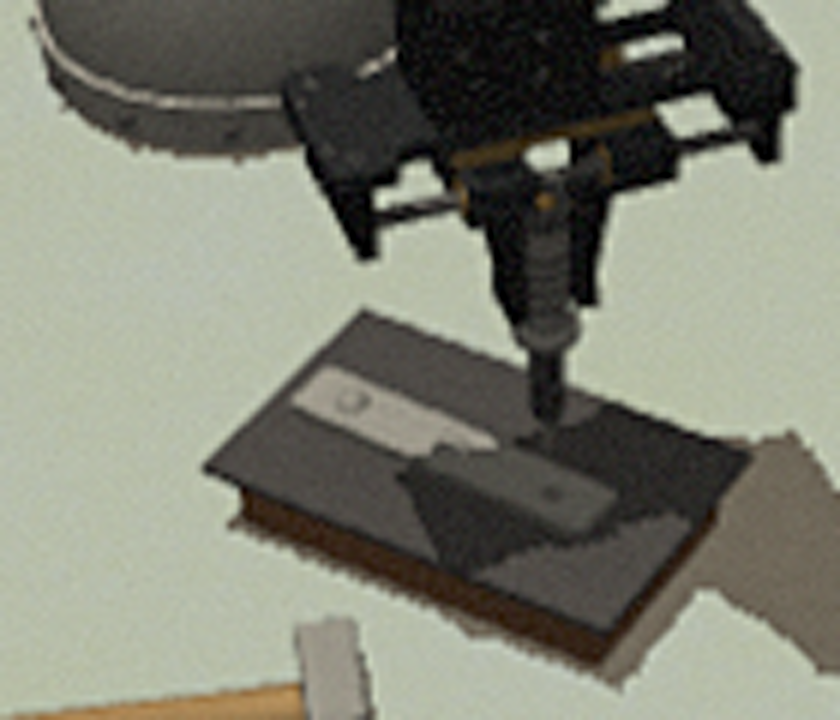

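```bash
python3 - <<'E'
from h import *
f=np.load("g.npy",allow_pickle=True).item()
im=f["image"]
c=np.clip(im[215:275,270:355].astype(float)*2.2,0,255).astype(np.uint8)
cv2.imwrite("pics/g2.png",cv2.resize(c,None,fx=9,fy=9,interpolation=cv2.INTER_CUBIC))
P=np.array([.54139,-.08064,0]);
for z in(.040,.046,.058,.065,.072,.0893,.0963,.1343,.1403):print(z,proj(f,P+[0,0,z]))
E
```

```text
0.04 [[312.91851891 227.41593939]]
0.046 [[312.91990077 229.57487988]]
0.058 [[312.92284372 234.17282184]]
0.065 [[312.92468102 237.04333617]]
0.072 [[312.92661593 240.06635338]]
0.0893 [[312.93186988 248.27487808]]
0.0963 [[312.9342117  251.93363484]]
0.1343 [[312.94976751 276.23732438]]
0.1403 [[312.95277729 280.93966416]]
```

View pics/g2.png

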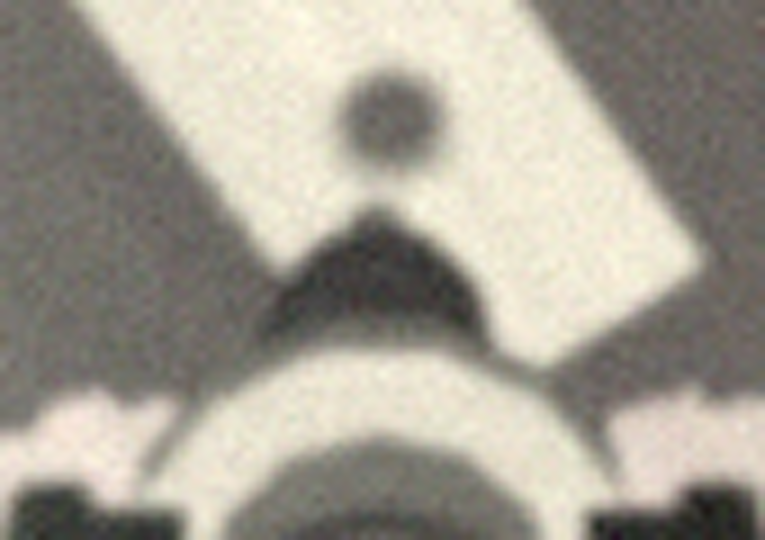

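```bash
python3 - <<'E'
from h import *
f=np.load("g.npy",allow_pickle=True).item()
P=np.array([.54139,-.08064,0]);u=np.array([-.264,-.9645,0]);r=np.array([-.9645,.264,0])
print("collar far edge",proj(f,P+[0,0,.1403]+.015*u),"barrel far edge at collar",proj(f,P+[0,0,.1403]+.010*u))
print("nose far edge",proj(f,P+[0,0,.0893]+.006*u))
print("hole meas",back(f,[313.7,228.3],.046),"using col ref 312.1:",back(f,[313.7-312.1+312.93,228.3],.046))
s=env.grab_frame("scene");np.save("gs.npy",s,allow_pickle=True)
for z in(.065,.0698,.0893,.1343,.1523):print(z,proj(s,P+[0,0,z]))
print("hole",proj(s,[.5403,-.0817,.046]))
c=np.clip(s["image"][170:235,285:350].astype(float)*1.8,0,255).astype(np.uint8)
cv2.imwrite("pics/gs2.png",cv2.resize(c,None,fx=9,fy=9,interpolation=cv2.INTER_CUBIC))
E
```

```text
collar far edge [[312.99534932 253.08286315]] barrel far edge at collar [[312.9809434  262.50930762]]
nose far edge [[312.94501367 239.34252685]]
hole meas [[ 0.54056149 -0.0814489   0.046     ]] using col ref 312.1: [[ 0.53995894 -0.08128483  0.046     ]]
0.065 [[311.26223569 215.44818487]]
0.0698 [[311.21837671 214.05749885]]
0.0893 [[311.03773705 208.32975353]]
0.1343 [[310.60518205 194.61424451]]
0.1523 [[310.42572994 188.92415399]]
hole [[311.53233498 220.49700568]]
```

View pics/gs2.png

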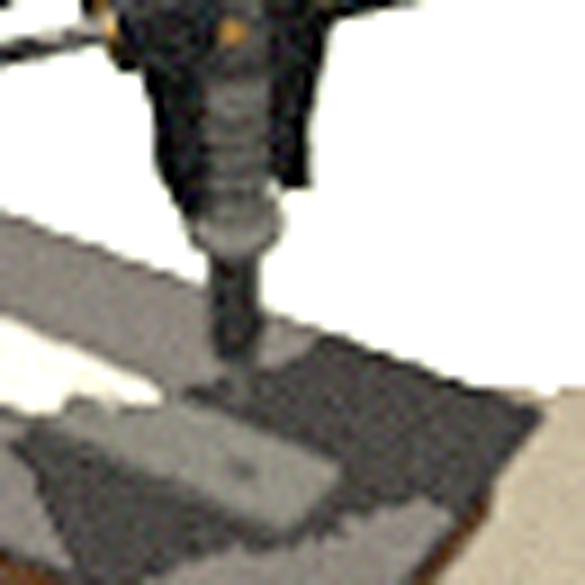

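```bash
python3 - <<'E'
from h import *
f=np.load("g.npy",allow_pickle=True).item();s=np.load("gs.npy",allow_pickle=True).item()
w=back(f,[[347.8,244.4],[330.9,256.1],[313.7,228.3]],.046)
print("wrist corners, hole",w)
print("scene corners, hole",back(s,[[316.7,228.7],[322.6,222],[311.9,221.9]],.046))
print(np.linalg.norm(w[0]-w[1]))
m=(w[0]+w[1])/2; n=(w[1]-w[0])/np.linalg.norm(w[1]-w[0]); 
for sg in(1,-1):print("hole from corners",m+sg*.025*np.array([-n[1],n[0],0]))
print(proj(s,w))
E
```

```text
wrist corners, hole [[ 0.51883398 -0.06231542  0.046     ]
 [ 0.53362237 -0.05652023  0.046     ]
 [ 0.54056149 -0.0814489   0.046     ]]
scene corners, hole [[ 0.54828858 -0.0480003   0.046     ]
 [ 0.52072687 -0.0593226   0.046     ]
 [ 0.5427625  -0.07666735  0.046     ]]
0.015883339078599387
hole from corners [ 0.51710669 -0.03614126  0.046     ]
hole from corners [ 0.53534966 -0.08269439  0.046     ]
[[322.49084867 221.09744295]
 [319.28885159 224.59472872]
 [311.50793866 220.58823933]]
```

```bash
python3 - <<'E'
from h import *
t=[.5482,-.1049]
env.move_straight([*t,.150],rate=.06); env.dwell(.2)
s=env.read_state();print(s["position"],s["force"])
hit=env.move_straight([*t,.121],rate=.012,force_limit=2)
s=env.read_state();print(hit,s["position"],s["force"],s["clock"])
zt=s["position"][2]
f=env.grab_frame("wrist");np.save("h.npy",f,allow_pickle=True)
c=np.clip(f["image"][200:275,270:355].astype(float)*2,0,255).astype(np.uint8)
cv2.imwrite("pics/h.png",cv2.resize(c,None,fx=8,fy=8,interpolation=cv2.INTER_CUBIC))
P=s["position"];print(proj(f,[[P[0],P[1],.046]]))
g=env.grab_frame("scene");c=np.clip(g["image"][170:235,285:350].astype(float)*1.8,0,255).astype(np.uint8)
cv2.imwrite("pics/hs.png",cv2.resize(c,None,fx=9,fy=9,interpolation=cv2.INTER_CUBIC))
print(proj(g,[[P[0],P[1],.046]]))
env.move_straight([*t,zt+.004],rate=.05)
E
```

```text
[ 0.54814496 -0.10471337  0.1500058 ] [ 0.30263182  0.5196582  -3.03535333]
True [ 0.54799472 -0.10491453  0.12540622] [0.8247507  0.36663566 1.29603363] 14.3583
[[312.65862335 239.88577533]]
[[304.03834991 217.02205543]]
```

View pics/h.png

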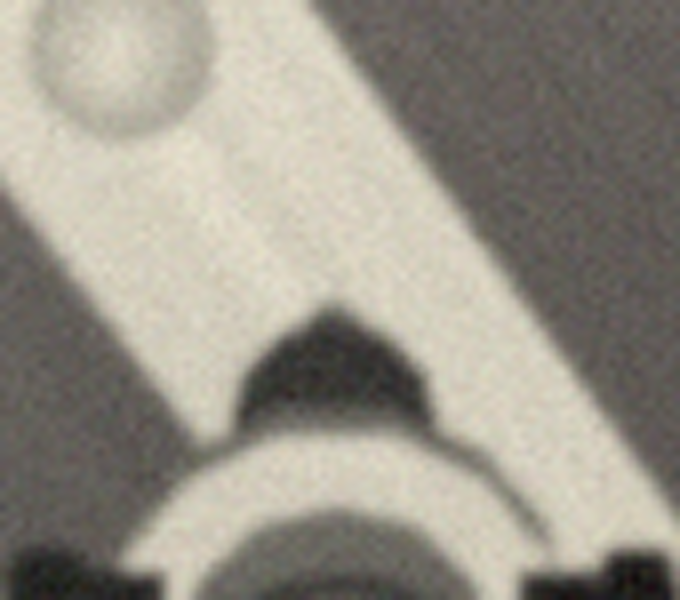

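View pics/hs.png

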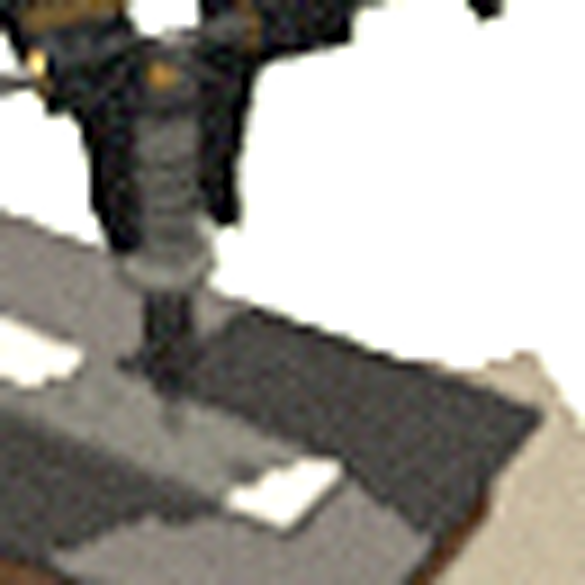

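```bash
python3 - <<'E'
from h import *
t=[.5402,-.0804]
env.move_straight([*t,.1305],rate=.05); env.dwell(.2)
s=env.read_state();print(s["position"],s["force"],s["clock"])
P=s["position"]
f=env.grab_frame("wrist");print("pred tip",proj(f,[[P[0],P[1],P[2]-.0794]]))
c=np.clip(f["image"][200:275,270:355].astype(float)*2,0,255).astype(np.uint8)
cv2.imwrite("pics/i.png",cv2.resize(c,None,fx=8,fy=8,interpolation=cv2.INTER_CUBIC))
g=env.grab_frame("scene");c=np.clip(g["image"][170:235,285:350].astype(float)*1.8,0,255).astype(np.uint8)
cv2.imwrite("pics/is.png",cv2.resize(c,None,fx=9,fy=9,interpolation=cv2.INTER_CUBIC))
print(proj(g,[[P[0],P[1],P[2]-.0794]]))
E
```

```text
[ 0.54025028 -0.08056558  0.13047488] [-0.6395877   0.16250466 -2.81162701] 15.5833
pred tip [[312.32770195 239.98596786]]
[[311.75692239 219.27921771]]
```

View pics/i.png

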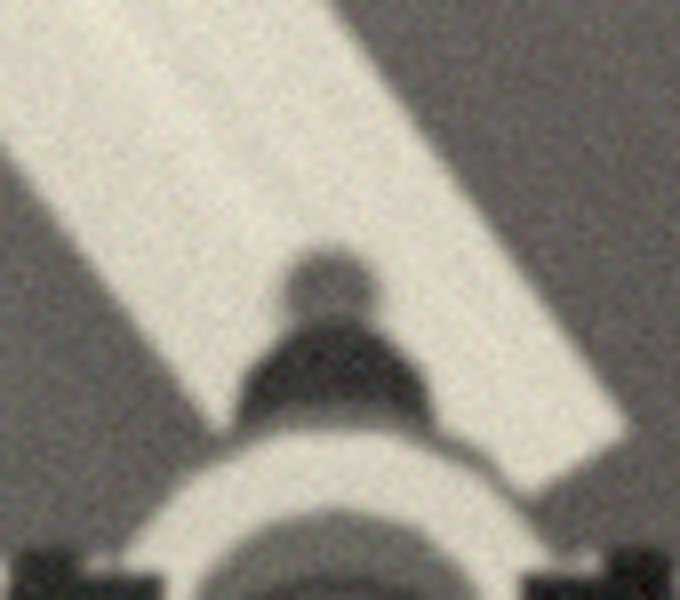

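View pics/is.png

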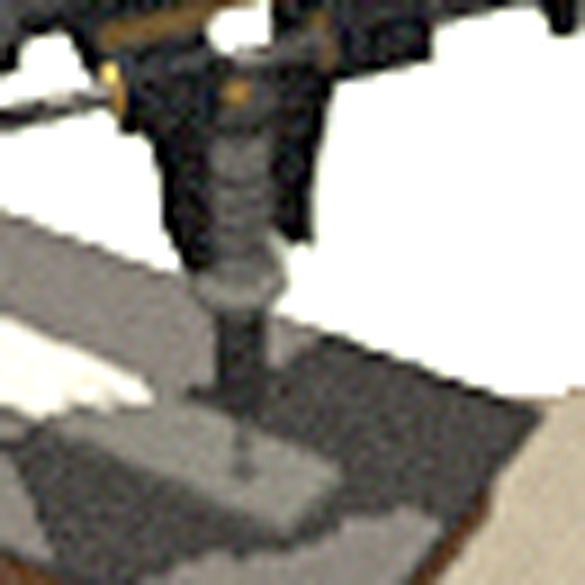

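```bash
python3 - <<'E'
from h import *
t=[.5401,-.0809]
env.move_straight([*t,.1305],rate=.03)
hit=env.move_straight([*t,.1160],rate=.01,force_limit=2.2)
s=env.read_state();print(hit,s["position"],s["force"],s["clock"])
f=env.grab_frame("wrist")
c=np.clip(f["image"][200:275,270:355].astype(float)*2,0,255).astype(np.uint8)
cv2.imwrite("pics/j.png",cv2.resize(c,None,fx=8,fy=8,interpolation=cv2.INTER_CUBIC))
E
```

```text
True [ 0.53991411 -0.08091148  0.11939902] [1.71196061 0.97454627 1.4568716 ] 16.9417
```

View pics/j.png

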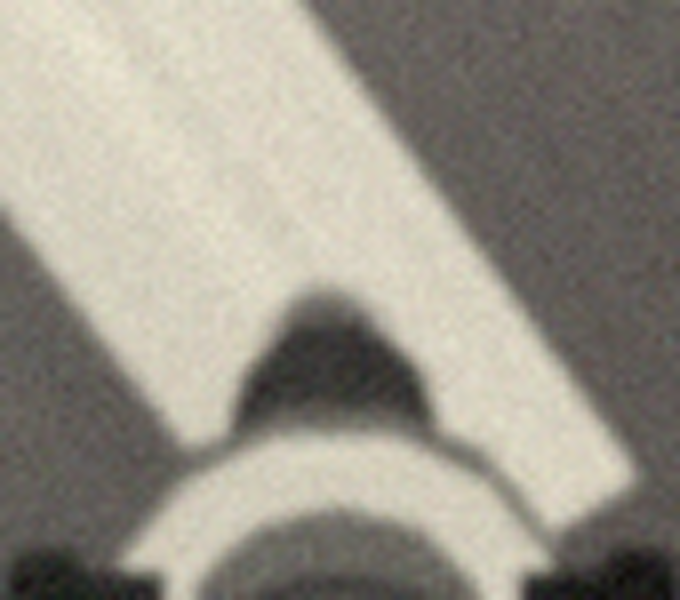

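```bash
python3 - <<'E'
from h import *
t=[.5401,-.0809]; base=-2.9
env.move_straight([*t,.1152],rate=.012)
s=env.read_state();print(s["position"][2],s["force"][2]-base,s["clock"])
z=.1152;pk=s["force"][2]-base;log=[]
while z>.1110:
    z-=.0003
    env.move_straight([*t,z],rate=.008)
    s=env.read_state();F=s["force"][2]-base
    log.append((round(z*1e3,2),round(s["position"][2]*1e3,2),round(F,1)))
    pk=max(pk,F)
    if (pk>7.5 and F<pk-3) or F>14.5: break
print(log,s["clock"],s["position"],s["force"],s["tool_rot"])
f=env.grab_frame("scene");crop(f["image"],270,370,150,240,7,"pics/k.png")
f=env.grab_frame("wrist");cv2.imwrite("pics/kw.png",f["image"])
print(env.read_state()["force"])
E
```

```text
0.1152582032908278 5.642450765582078 17.4333
[(114.9, np.float64(115.11), np.float64(6.5)), (114.6, np.float64(114.92), np.float64(8.0)), (114.3, np.float64(114.77), np.float64(9.4)), (114.0, np.float64(114.68), np.float64(8.8)), (113.7, np.float64(114.57), np.float64(10.3)), (113.4, np.float64(114.49), np.float64(11.3)), (113.1, np.float64(114.38), np.float64(11.9)), (112.8, np.float64(114.05), np.float64(10.6)), (112.5, np.float64(112.46), np.float64(4.6))] 19.6833 [ 0.54014868 -0.08083233  0.11245625] [-0.38346435 -0.18710047  1.69470314] [-8.96103914e+01  6.41202806e-02  7.46290055e+01]
[ 1.0620295  -0.16353044  2.0546684 ]
```

View pics/k.png

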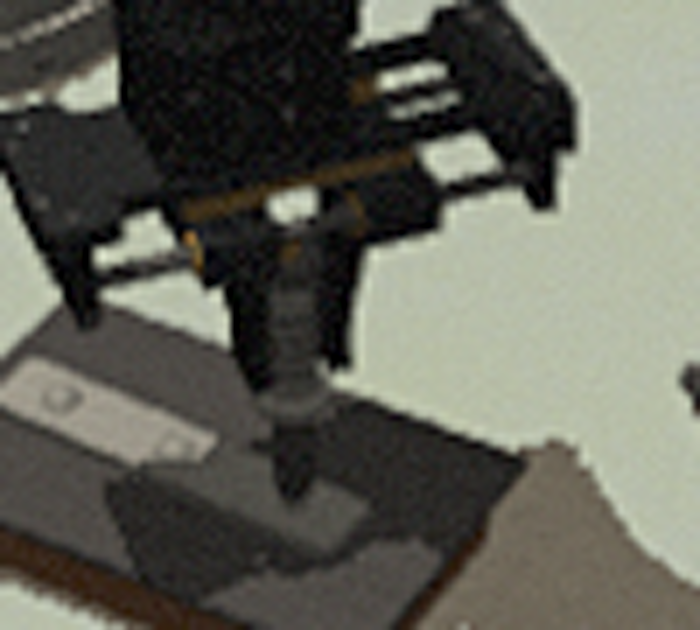

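View pics/kw.png

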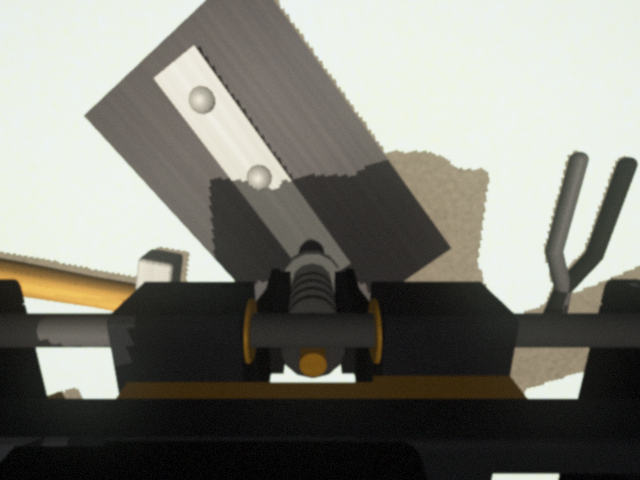

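```bash
python3 - <<'E'
from h import *
env.move_straight([.5401,-.0809,.245],rate=.1)
f=env.grab_frame("scene");crop(f["image"],250,370,100,220,6,"pics/l.png")
env.goto([.50753,.15379,.245],[-90,0,74.7])
env.move_straight([.50753,.15379,.178],rate=.1); env.dwell(.2)
s=env.read_state();print(s["position"],s["tool_rot"],s["force"],s["opening"],s["clock"])
f=env.grab_frame("wrist");cv2.imwrite("pics/lw.png",f["image"])
E
```

```text
[0.50789783 0.15400668 0.17875863] [-9.00638162e+01 -6.72915815e-02  7.47027112e+01] [-0.17247439  0.05797245 -2.80094625] 0.24085818617765062 23.2667
```

View pics/l.png

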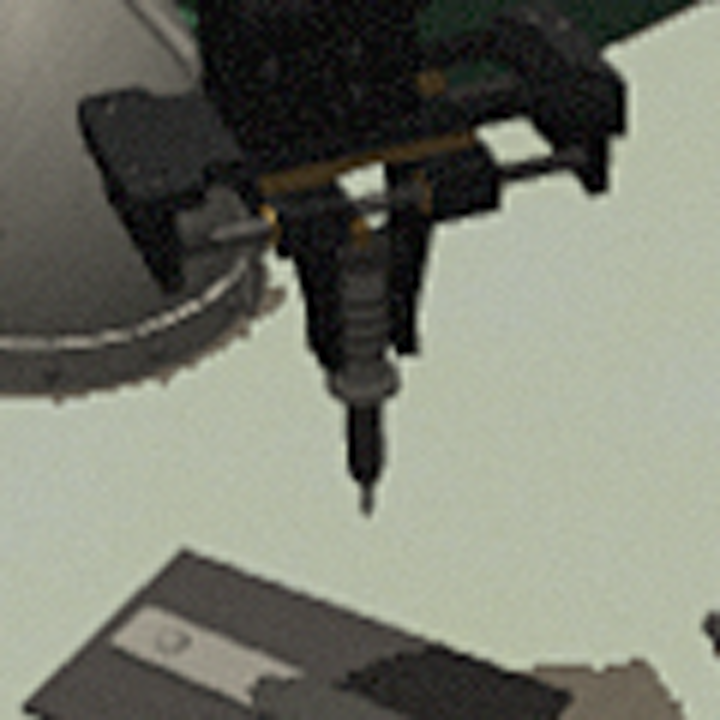

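View pics/lw.png

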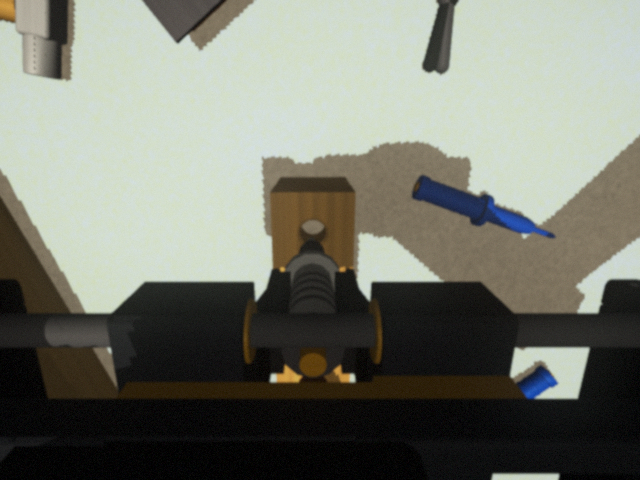

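```bash
python3 - <<'E'
from h import *
p=[.50753,.15379]
h=env.move_straight([*p,.108],rate=.05,force_limit=4)
s=env.read_state();print(h,s["position"],s["force"],s["clock"])
if not h or s["position"][2]<.11:
    h=env.move_straight([*p,.0975],rate=.01,force_limit=2.5)
    s=env.read_state();print(h,s["position"],s["force"],s["clock"])
E
```

```text
False [0.50775325 0.15391099 0.10835269] [-0.4274974  -0.01111881 -2.40312843] 24.8667
True [0.50767394 0.15373027 0.10089971] [1.11612671 0.45162417 4.06414174] 25.5833
```

```bash
python3 - <<'E'
from h import *
p=[.50753,.15379]
env.gripper_to(0.85); env.dwell(.2)
env.move_straight([*p,.20],rate=.08)
tx=np.array([np.cos(np.radians(74.7)),np.sin(np.radians(74.7)),0])
env.goto(np.array([.5075,.1542,.20])+.045*tx+[0,0,.02],[-90,0,74.7]); env.dwell(.2)
f=env.grab_frame("wrist");cv2.imwrite("pics/m.png",f["image"])
print(proj(f,[[.5075,.1542,.1585]]))
env.goto([.4,.35,.33],[-90,0,74.7]); env.dwell(.3)
g=env.grab_frame("scene");cv2.imwrite("pics/ms.png",g["image"]);crop(g["image"],350,450,220,340,5,"pics/ms1.png")
s=env.read_state();print(s["clock"],s["force"],s["opening"])
E
```

```text
[[312.03958031 179.99048064]]
30.1 [0.13416775 0.27316512 0.13776631] 0.8478672929252975
```

View pics/m.png

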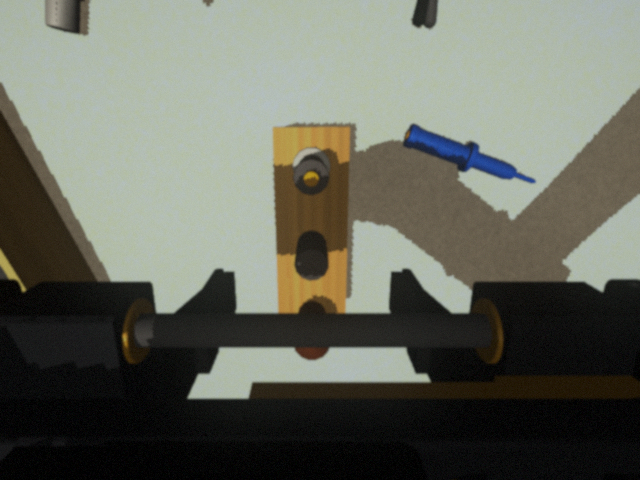

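View pics/ms.png

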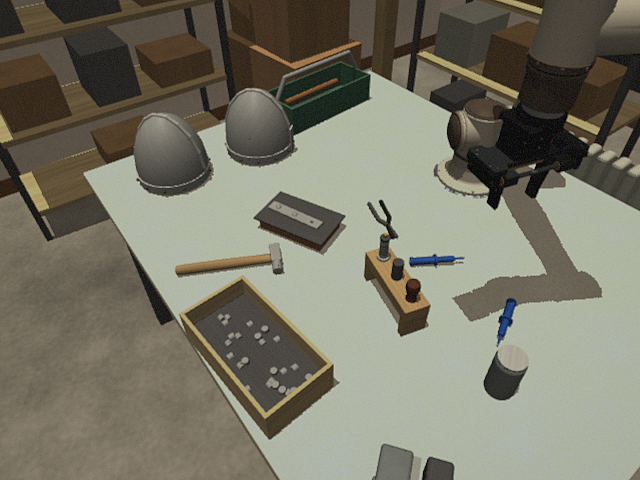

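View pics/ms1.png

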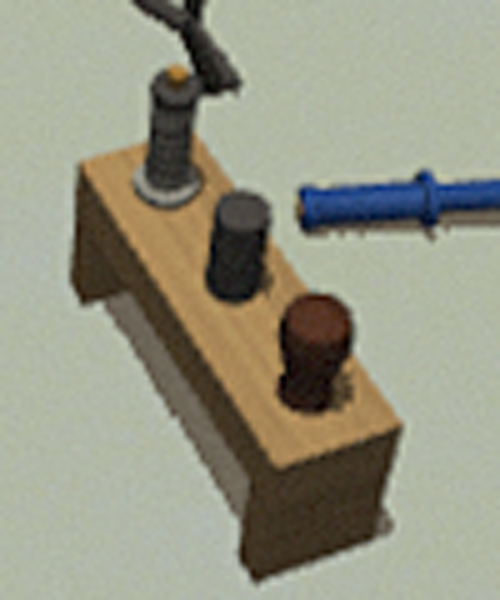

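The punch stands upright in its hole with the collar on the wood and the brass pin clearly up. The other tools and bystanders are where they were at the start.

```bash
python3 -c "
from workcell import env
env.close_job()"
```

```text
the job is handed in; nothing more can be done
```

I took the punch from its end hole in the rack, tripped it on the plate through the open rivet hole, put it back and handed the job in at about 30 s. No verdict is reported, so what follows rests on my own checks.

- **In the hole:** I first touched the strap's flat part lightly, about 4 N. In the hole, contact came 6.0 mm lower, exactly the strap's thickness, so the point was on the plate and not on the strap.
- **Trip:** I pressed in 0.3 mm steps. The force rose to about 12 N, then dropped to about 4.6 N, and I stopped there. The highest reading was 11.9 N, but forces were read only between steps. The last step sprang down 1.6 mm, to about 7.2 mm from first touch, short of the 8 mm stop.
- **Return:** The collar seated within 0.1 mm of the height at which I had gripped the punch. The last pictures show the punch upright, its pin up, the other things where they were, and the gripper clear of everything.
- **Disagreement:** The scene camera placed the hole about 3 to 5 mm from where the wrist camera did. I went mainly by the wrist camera, and the contact depth agreed with it.

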